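# Move the hanging basket from the drain stand to the drying stand

### The job

Take the wire basket of mussel shells off the blue drain stand and hang it on the yellow drying stand: lay its crossbar on the two arms, slide it gently along them until it drops into the pair of notches at their inner end, and let go. Keep the basket level and the shells in it, never set it down on the bench on the way, do not ram it against the stand, and leave the other things on the bench where they are.

Things in the scene. Friction and masses are not known exactly. Their poses are not given: they have to be found in the camera images.
- drain_stand: Fixed blue stand on which the basket hangs at the start. Origin on the bench under its post, z up; its two parallel steel arms point along its own -x, at y = +-52 mm, 10 mm wide, from z 184 mm. Foot plate 160 x 130 x 12 mm (x -130 to +30); blue crosshead over the post 30 x 130 mm, top 207 mm (clamp screws 218 mm). Nothing on it moves.
- drain_notch (a point): Midway between the floors of the blue stand's two notches (stand x -105, z 196 mm). Each arm, from outside inward: upturned tip (7 mm long, top z 216, outer end at x -181 mm), flat run (63 mm, top z 204), notch (12 mm long, 8 mm deep), shoulder (14 mm, top z 216) as end stop. Lift the basket over 20 mm before drawing it off outward over the tips.
- dry_stand: Fixed yellow stand for the end; form, axes and arms like the blue one (shoulder face 6 mm inward of the notch centre, arm ends 76 mm outward of it), but its arms were clamped farther in or out at a setting NOT reported: notch centre anywhere from x -85 to -125 mm, both arms alike. They do not shift in use. Find the notch by feel; press no harder than 25 N on the stand.
- dry_entry (a point): Midway between the yellow stand's arms, at the height of their flats (stand x -143, z 204 mm), where there is flat under the bar at every setting; axes as the stand's. From here the bar (centre at z 208 when it rides on the flats) slides inward, along +x, up to 60 mm until it meets the shoulders; there it stands over the notches and can be lowered 8 mm into them.
- basket_grip (a point): Point in the red grip tab of the basket where it is best gripped from above. The tab is an upright block, 16 mm thick along the basket's x, 30 mm wide along y, reaching from the crossbar to 17 mm above this point. Axes are those of the basket: y along the crossbar, z up; hanging, its x is parallel to the stand's x.
- basket_bar (a point): Centre of the basket's round steel crossbar (8 mm diameter, 155 mm long along y with black end balls of 15 mm), 38 mm below basket_grip. The frame below it has two uprights at y = +-30 mm that hang between the arms. Hung in the notches this point is at z 200 mm over the bench, riding on the flats at 208 mm.
- basket: Wire basket on a stiff steel frame, about 0.4 kg with its shells (varies by a third). Origin at the centre of its underside, z up; basket 80 x 110 x 38 mm, crossbar 140 mm above the origin, top of the grip tab 195 mm above it. Hung in the notches its underside is 60 mm over the bench.
- shell_a: Loose mussel shell 28 x 60 x 8 mm lying in the basket; origin at the centre of its underside.
- shell_b: Loose mussel shell 25 x 56 x 8 mm lying in the basket; origin at the centre of its underside.
- rinse_bottle: Plain lilac bottle, 62 mm across, 116 mm tall, on the bench; leave alone. Origin under its centre.
- block: Wooden block 45 x 75 x 30 mm on the bench; leave alone. Origin under its centre.
- tape: Roll of beige tape lying flat, 100 mm across, 25 mm tall; leave alone. Origin under its centre.
There are look-alikes about, which are no part of the job. Leave any green or turquoise look-alike of the shell_a alone.

How it is judged:
By the outcome, as a careful person would: the job done as asked, in the order asked, and still so for the second after the job is handed in, with the robot touching nothing.
It also fails if it takes over 70 s, if anything falls off the work surface, if the arm or the gripper's body presses on something with over 40 N, if the wrist force passes 120 N, or if a joint passes its speed limit or range.

### The arm

A 6-joint arm with a two-finger parallel gripper is mounted at the origin on a cart in front of the work surface, level with it; the furniture and walls round the work are solid. World frame = base frame: x ahead of the robot, y to its left, z up, the work surface at z = 0. Lengths are in m, angles in rad, forces in N, time in s.
With the tool pointing down it reaches from about 0.275 to 0.875 m from the base axis. Payload 12.5 kg.
Tool frame: the origin (TCP) lies on the front face of the gripper's body, between the roots of the fingers; the fingertips stand 73 mm ahead of it and the grasp point (between the pads) lies 54 mm ahead of it; z points along the fingers, y is the direction in which the jaws open and shut (so a half turn about z gives the same grasp; the last joint's range is limited). The gripper opens to 85 mm and grips with 20 to 120 N. Pads are 22 mm wide; open, the fingers measure 114 mm over their backs; the gripper's body (76 mm by 85 mm) begins 54 mm behind the grasp point. The pads swing forward as they close: fully open they stand 13 mm farther back than shut.
Start: joints at [1.174, 0.351, 1.652, -0, 1.139, -0.085], TCP at [0.169, 0.523, 0.304] pointing down, gripper open.
Joint ranges: [-2.75, 2.75], [-0.79, 2.1], [0.01, 2.65], [-1.57, 4.71], [0.07, 3.14], [-2.87, 2.87]. Speed limits (rad/s): [2.22, 2.22, 2.79, 3.14, 3.14, 3.14].

### API

Orientations are given as a unit quaternion [x, y, z, w].
In Python, from station import readout, optics, finish_job gives the robot as it stands.
- The arm moves only by the shell command python3 -m creep 'ROWS' [FORCE]. ROWS is JSON, a list of rows, each an object with "gripper": the closure, from -1 (fully open) to 1 (shut), so that 0 is half open; "dp": the shift along the tool's x, y, z normalised to -1 to 1, where 1 is 500 mm, a list of three; "turn": the turn about the tool's z normalised to -1 to 1, where 1 is 90 degrees. A call has exactly 10 rows; each row shifts and turns the commanded pose from where the row before left it, along the tool's axes as they then stand; what a row does not reach is not made up. A row lasts 1/8 s, in which the tool goes at most 62.5 mm and 10.7 degrees, less where a joint would pass 70% of its speed; a pose out of reach is approached as far as the arm can. A call with a number of a shift or a turn outside -1 to 1 is refused whole. A call with a gripper value outside its range is refused whole. The fingers move at their own pace and stop on an object; FORCE is the grip in N (left out, the last holds). Time passes only in rows, so rows that do not move let the fingers close, or fill a call up. It gives the time, the measured TCP pose, the force and the opening at its end, in the units of the state.
- readout.get_obs(): the state, without advancing time (a new reading comes with each control period).
- optics.read_camera(name): name is "side" or "top" or "wrist"; returns (picture, depth): 420x560x3 uint8, blue, green, red; 420x560 float32, m along the optical axis (not along the pixel's ray), 0 where there is no reading.
- optics.camera_info(name): a dict with "intrinsics" (3x3 intrinsics, pixels), "extrinsics" (4x4, takes a point from world to camera coordinates); the wrist camera has in their place "T_tool_cam" (4x4, takes a point from camera to tool coordinates, whose origin is the TCP and whose axes are the flange's). Camera axes: x right, y down, z forward; pixel columns grow to the right and rows downward; lengths in m; the calibration is good to about 2 mm. A picture is of the moment at which its call begins: read the wrist's pose just before it. camera_info takes no time and is no camera call.
- finish_job(): hands the job in, once; it reports no verdict.
The state is a dict: "time": time; "joint_positions": joint angles; "qd": joint speeds; "effort": joint torques, N m; "tcp_pos": TCP position; "tcp_rot": TCP orientation; "ft_force": force on the tool from outside, world axes, zero at the start; "moment": the same for the moment, N m; "gripper_width": finger opening in m.
Only numpy, scipy, OpenCV 4.12 (cv2) and the standard library are available. Lean on these libraries where they do the work, as an engineer would, in place of code of your own. Each camera call takes 0.05 s, during which the arm holds its last target.

## Working session

There is one attempt and no reset: what is moved stays moved. The work goes in short steps, Python scripts to look and compute and a shell command to move; the robot and the scene stay as the last step left them, time stands still between calls to the robot, and variables do not carry over. Pictures are saved under pics/ and viewed, and the job is handed in when it is done.

```bash
ls; mkdir -p pics
python3 - <<'E'
from station import readout, optics
import cv2, numpy as np
o=readout.get_obs()
for k,v in o.items(): print(k,np.round(v,4))
for n in ("side","top"):
    p,d=optics.read_camera(n); cv2.imwrite(f"pics/{n}0.png",p); np.savez(f"pics/{n}0.npz",p=p,d=d)
    ci=optics.camera_info(n); print(n,np.round(ci["intrinsics"],2).tolist(),np.round(ci["extrinsics"],4).tolist())
E
```

```text
pics
time 0.0
joint_positions [ 1.1744  0.3512  1.6525  0.      1.1391 -0.0846]
qd [-0.0004  0.0007 -0.0009 -0.0002  0.0006 -0.0002]
effort [ 5.00000e-04 -5.06090e+01 -2.91418e+01 -1.00000e-04  4.30000e-03
  1.00000e-04]
tcp_pos [0.1686 0.5232 0.3034]
tcp_rot [ 1.553e-01  9.879e-01 -6.000e-04 -2.000e-04]
ft_force [-0.5448  0.6034 -0.3727]
moment [ 0.017  -0.0009 -0.031 ]
gripper_width 0.0856
side [[404.02, 0.0, 288.98], [0.0, 404.02, 215.39], [0.0, 0.0, 1.0]] [[0.9976, -0.0679, 0.0089, -0.6332], [-0.018, -0.3854, -0.9226, 0.1871], [0.0661, 0.9203, -0.3857, 1.0365], [0.0, 0.0, 0.0, 1.0]]
top [[462.05, 0.0, 274.03], [0.0, 462.05, 206.93], [0.0, 0.0, 1.0]] [[0.0259, -0.9996, -0.0064, 0.0637], [-0.9929, -0.025, -0.1161, 0.6586], [0.1159, 0.0094, -0.9932, 1.1797], [0.0, 0.0, 0.0, 1.0]]
```

View pics/side0.png

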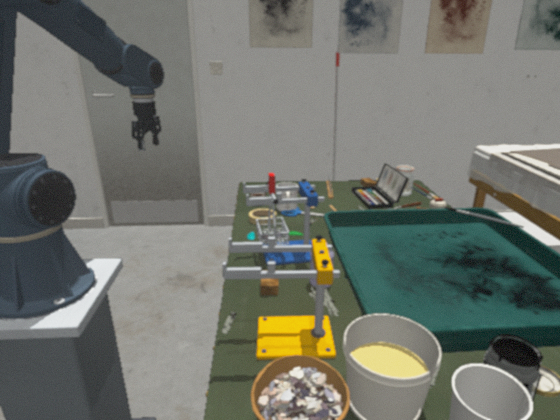

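View pics/top0.png

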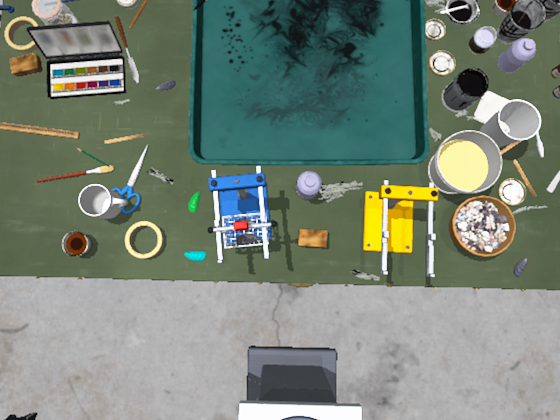

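The top view shows the blue stand at about (240,215) with the basket and its red tab at (241,226). The yellow stand is at about (410,230), the lilac bottle at (308,185), the block at (313,238), the tape at (144,240), and green and turquoise look-alike shells at (193,203) and (195,256). Next, enlarged crops.

Run:
```python
import cv2, numpy as np
p=np.load("pics/top0.npz")["p"]
cv2.imwrite("pics/c1.png",cv2.resize(p[155:285,180:310],None,fx=5,fy=5,interpolation=cv2.INTER_CUBIC)[:600])
cv2.imwrite("pics/c2.png",cv2.resize(p[165:285,350:480],None,fx=5,fy=5,interpolation=cv2.INTER_CUBIC)[:600])
p=np.load("pics/side0.npz")["p"]
cv2.imwrite("pics/c3.png",cv2.resize(p[165:365,215:375],None,fx=3,fy=3,interpolation=cv2.INTER_CUBIC))
```

```text
(no output)
```

View pics/c1.png

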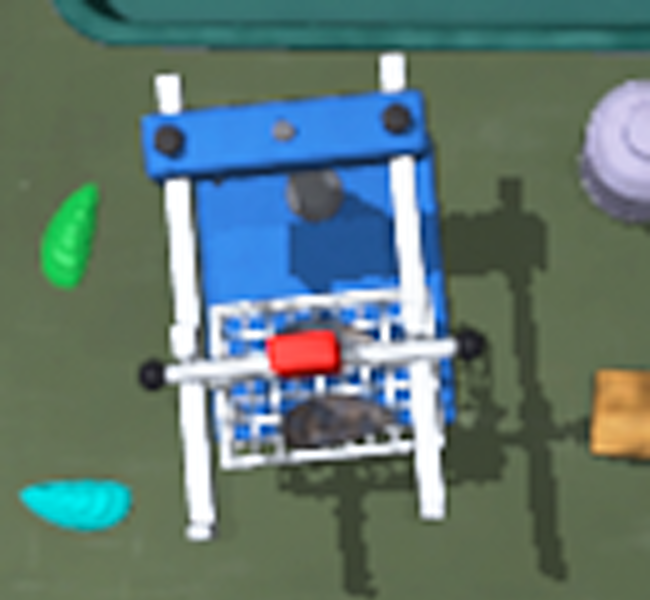

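View pics/c2.png

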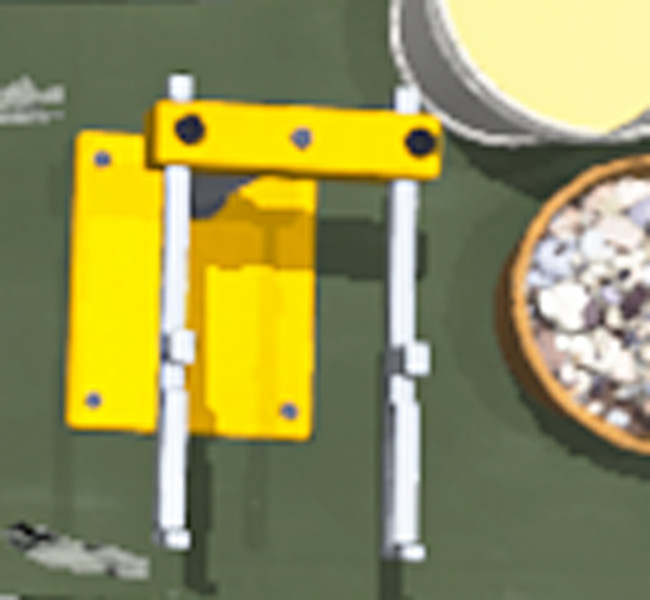

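View pics/c3.png

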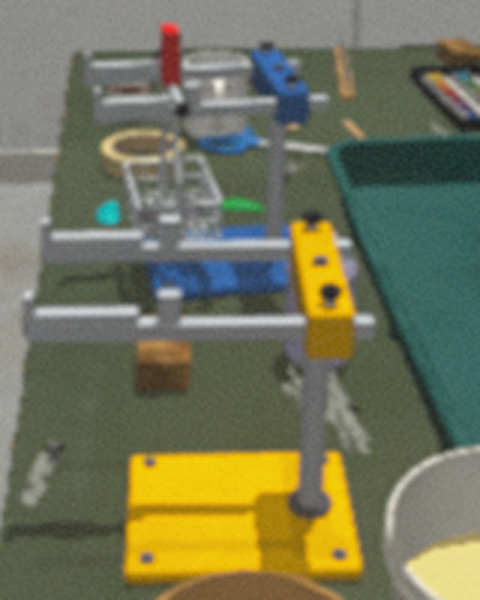

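```bash
cat > h.py <<'E'
import numpy as np
from station import optics
from scipy.spatial.transform import Rotation as R
def ray(cam,u,v,z):
    ci=optics.camera_info(cam);K=ci["intrinsics"];T=np.array(ci["extrinsics"])
    d=np.linalg.solve(K,[u,v,1]);Rm=T[:3,:3];c=-Rm.T@T[:3,3];d=Rm.T@d
    return c+d*(z-c[2])/d[2]
def dep(cam,u,v,d):
    ci=optics.camera_info(cam);K=ci["intrinsics"];T=np.array(ci["extrinsics"])
    p=np.linalg.solve(K,[u,v,1])*d;return T[:3,:3].T@(p-T[:3,3])
def proj(cam,P):
    ci=optics.camera_info(cam);T=np.array(ci["extrinsics"]);p=T[:3,:3]@P+T[:3,3];q=ci["intrinsics"]@p;return q[:2]/q[2]
E
python3 - <<'E'
from h import *
d=np.load("pics/top0.npz")["d"]
def go(name,ox,oy,x,y,z):
    u,v=ox+x/5-.4,oy+y/5-.4
    P=ray("top",u,v,z);dd=d[int(round(v)),int(round(u))]
    print(name,np.round(P,4),"depth:",np.round(dep("top",u,v,dd),3));return P
go("tab",180,155,302,350,.255)
a=go("ballL",180,155,152,377,.2);b=go("ballR",180,155,470,346,.2);print("mid",(a+b)/2,np.degrees(np.arctan2(-(b-a)[0]*-1,-(b-a)[1])), np.linalg.norm(a-b))
a=go("bscrL",180,155,170,140,.218);b=go("bscrR",180,155,396,118,.218);print((a+b)/2,np.degrees(np.arctan2((b-a)[0],-(b-a)[1])))
a=go("btipL",180,155,200,533,.216);b=go("btipR",180,155,432,512,.216);print((a+b)/2,np.degrees(np.arctan2((b-a)[0],-(b-a)[1])),np.linalg.norm(a-b))
a=go("yscrL",350,165,190,126,.218);b=go("yscrR",350,165,421,141,.218);print((a+b)/2,np.degrees(np.arctan2((b-a)[0],-(b-a)[1])),np.linalg.norm(a-b))
a=go("yshL",350,165,180,347,.216);b=go("yshR",350,165,415,359,.216);print((a+b)/2,np.degrees(np.arctan2((b-a)[0],-(b-a)[1])),np.linalg.norm(a-b))
a=go("ytipL",350,165,174,541,.216);b=go("ytipR",350,165,408,554,.216);print((a+b)/2,np.degrees(np.arctan2((b-a)[0],-(b-a)[1])),np.linalg.norm(a-b))
go("bottle",180,155,645,125,.116)
go("block",180,155,640,412,.03)
E
```

```text
tab [0.5913 0.1508 0.255 ] depth: [0.591 0.151 0.255]
ballL [0.5814 0.2231 0.2   ] depth: [0.581 0.222 0.207]
ballR [0.5992 0.0789 0.2   ] depth: [0.599 0.079 0.207]
mid [0.59032327 0.15103184 0.2       ] 7.035763089633282 0.14528055777462467
bscrL [0.6877 0.2168 0.218 ] depth: [0.688 0.217 0.216]
bscrR [0.7003 0.1149 0.218 ] depth: [0.7   0.115 0.221]
[0.69402181 0.1658852  0.218     ] 7.056558431925092
btipL [0.5117 0.1965 0.216 ] depth: [0.512 0.196 0.216]
btipR [0.5236 0.0937 0.216 ] depth: [0.524 0.094 0.211]
[0.51761697 0.14513753 0.216     ] 6.622744152387592 0.10346984014924375
yscrL [ 0.681  -0.1759  0.218 ] depth: [ 0.681 -0.176  0.219]
yscrR [ 0.6768 -0.2795  0.218 ] depth: [ 0.676 -0.278  0.222]
[ 0.67890229 -0.22769175  0.218     ] -2.34308673643165 0.10375698512867662
yshL [ 0.5815 -0.1716  0.216 ] depth: [ 0.581 -0.172  0.216]
yshR [ 0.5788 -0.2761  0.216 ] depth: [ 0.579 -0.275  0.22 ]
[ 0.58013552 -0.22388304  0.216     ] -1.4697943211445996 0.10456178611730182
ytipL [ 0.4956 -0.1688  0.216 ] depth: [ 0.496 -0.169  0.215]
ytipR [ 0.4926 -0.2719  0.216 ] depth: [ 0.493 -0.272  0.215]
[ 0.49414546 -0.22033325  0.216     ] -1.6661679905023248 0.10312378779481474
bottle [ 0.7182 -0.0043  0.116 ] depth: [ 0.718 -0.004  0.116]
block [ 0.5802 -0.0099  0.03  ] depth: [ 0.58  -0.01   0.031]
```

Candidates for the target:
- The red tab on the crossbar, top pixel (240,225), hanging on the blue stand. This is the one, with two grey shells in the basket at about (243,192) and (247,239).
- The green shell at (193,203) and turquoise shell at (195,256) are look-alikes to leave alone.
- Grey shells elsewhere at (165,86) and (520,267) are not part of the job.

The crop confirmed the choice: there is only one red tab. Blue yaw is about +6.9° and yellow about −2.1°. By sight the yellow notch is near (0.567, −0.223).

First I rise 80 mm and turn.

```bash
python3 -m creep '[{"gripper":-1,"dp":[0,0,-0.016],"turn":0.0725},{"gripper":-1,"dp":[0,0,-0.016],"turn":0.0725},{"gripper":-1,"dp":[0,0,-0.016],"turn":0.0725},{"gripper":-1,"dp":[0,0,-0.016],"turn":0.0725},{"gripper":-1,"dp":[0,0,-0.016],"turn":0.0725},{"gripper":-1,"dp":[0,0,-0.016],"turn":0.0725},{"gripper":-1,"dp":[0,0,-0.016],"turn":0.0725},{"gripper":-1,"dp":[0,0,-0.016],"turn":0.0725},{"gripper":-1,"dp":[0,0,-0.016],"turn":0.0725},{"gripper":-1,"dp":[0,0,-0.016],"turn":0.0725}]' 60
python3 - <<'E'
from h import *
from station import readout
o=readout.get_obs();Rm=R.from_quat(o["tcp_rot"]).as_matrix();print(np.round(Rm,4).tolist())
print(Rm.T@(np.array([.591,.151,.40])-o["tcp_pos"])/.5)
E
```

```text
time: 1.35
tcp_pos: [0.1686, 0.5234, 0.3838]
tcp_rot: [0.665, 0.747, -0.0, 0.0]
ft_force: [0.1, 0.3, -0.0]
gripper_width: 0.0855
[[-0.1162, 0.9932, -0.0003], [0.9932, 0.1162, -0.0007], [-0.0006, -0.0004, -1.0]]
[-0.83787429  0.75244842 -0.03214165]
```

```bash
python3 -m creep '[{"gripper":-1,"dp":[-0.05,0.045,0],"turn":0},{"gripper":-1,"dp":[-0.09,0.08,0],"turn":0},{"gripper":-1,"dp":[-0.09,0.08,0],"turn":0},{"gripper":-1,"dp":[-0.09,0.08,0],"turn":0},{"gripper":-1,"dp":[-0.09,0.08,0],"turn":0},{"gripper":-1,"dp":[-0.09,0.08,0],"turn":0},{"gripper":-1,"dp":[-0.09,0.08,-0.01],"turn":0},{"gripper":-1,"dp":[-0.09,0.08,-0.01],"turn":0},{"gripper":-1,"dp":[-0.08,0.07,-0.01],"turn":0},{"gripper":-1,"dp":[0,0,0],"turn":0}]' 60
python3 - <<'E'
from h import *
from station import readout
import cv2
o=readout.get_obs();p,d=optics.read_camera("wrist");cv2.imwrite("pics/w1.png",p);np.savez("pics/w1.npz",p=p,d=d,pos=o["tcp_pos"],rot=o["tcp_rot"])
ci=optics.camera_info("wrist");print({k:np.round(v,4).tolist() for k,v in ci.items()})
Rm=R.from_quat(o["tcp_rot"]).as_matrix();print(o["tcp_pos"],np.degrees(np.arctan2(Rm[1,1],Rm[0,1])))
print(Rm.T@(np.array([.591,.151,.292])-o["tcp_pos"])/.5)
E
```

```text
time: 2.6
tcp_pos: [0.5512, 0.1843, 0.3983]
tcp_rot: [0.665, 0.747, -0.0, 0.0]
ft_force: [-0.8, 0.5, -0.8]
gripper_width: 0.0852
{'intrinsics': [[324.2201, 0.0, 282.7323], [0.0, 324.2201, 204.9874], [0.0, 0.0, 1.0]], 'T_tool_cam': [[-0.0006, -0.9452, -0.3264, 0.0844], [1.0, -0.0005, -0.0005, -0.0005], [0.0003, -0.3264, 0.9452, -0.0708], [0.0, 0.0, 0.0, 1.0]]}
[0.55116744 0.18429611 0.39829628] 6.674363104580468
[-0.07530071  0.07149286  0.21259169]
```

View pics/w1.png

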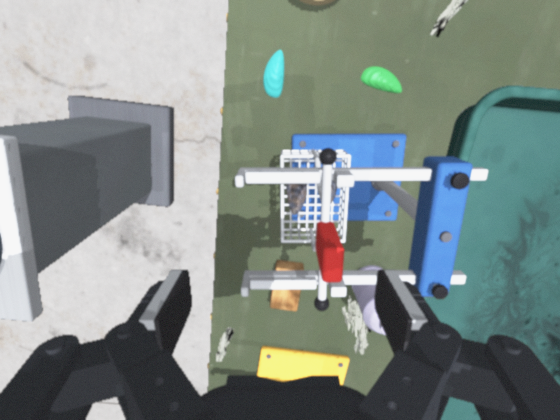

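The wrist view has the red tab at about (329,250), the bar's end balls at (328,157) and (321,304), and the shells in the basket. I'll cross-check the bar's position with the wrist camera.

```bash
cat >> h.py <<'E'
def wray(u,v,z,pos,rot):
    ci=optics.camera_info("wrist");K=ci["intrinsics"];T=np.array(ci["T_tool_cam"]);Rm=R.from_quat(rot).as_matrix()
    c=pos+Rm@T[:3,3];d=Rm@T[:3,:3]@np.linalg.solve(K,[u,v,1]);return c+d*(z-c[2])/d[2]
def wproj(P,pos,rot):
    ci=optics.camera_info("wrist");K=ci["intrinsics"];T=np.array(ci["T_tool_cam"]);Rm=R.from_quat(rot).as_matrix()
    q=T[:3,:3].T@(Rm.T@(np.array(P)-pos)-T[:3,3]);q=K@q;return q[:2]/q[2]
E
python3 - <<'E'
from h import *
import cv2
f=np.load("pics/w1.npz");p=f["p"]
cv2.imwrite("pics/w1c.png",cv2.resize(p[140:320,225:405],None,fx=3.3,fy=3.3,interpolation=cv2.INTER_CUBIC))
a=wray(328,157,.2,f["pos"],f["rot"]);b=wray(321,304,.2,f["pos"],f["rot"]);print(a,b,(a+b)/2,np.linalg.norm(a-b),np.degrees(np.arctan2(-(a-b)[0],(a-b)[1])))
E
```

```text
[0.58406297 0.2221328  0.2       ] [0.60061333 0.07784247 0.2       ] [0.59233815 0.14998764 0.2       ] 0.14523640664264043 6.543332419190153
```

View pics/w1c.png

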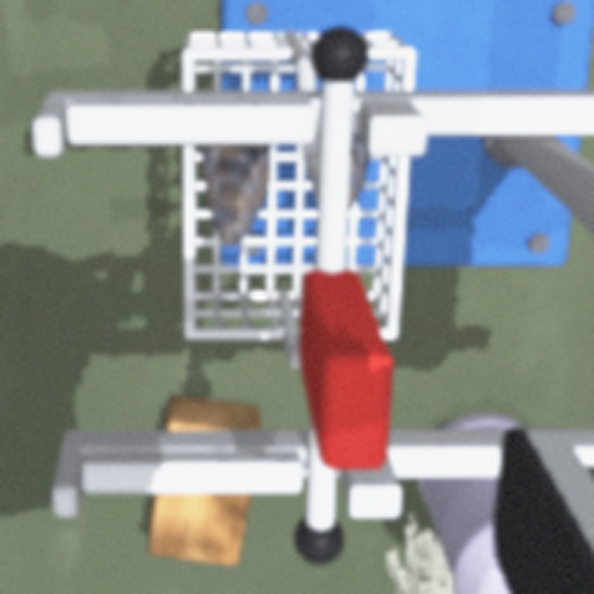

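```bash
python3 -m creep '[{"gripper":-1,"dp":[-0.025,0.024,0],"turn":0},{"gripper":-1,"dp":[-0.026,0.024,0],"turn":0},{"gripper":-1,"dp":[-0.0255,0.0242,0],"turn":0},{"gripper":-1,"dp":[0,0,0.035],"turn":0},{"gripper":-1,"dp":[0,0,0.045],"turn":0},{"gripper":-1,"dp":[0,0,0.045],"turn":0},{"gripper":-1,"dp":[0,0,0.045],"turn":0},{"gripper":-1,"dp":[0,0,0.03],"turn":0},{"gripper":-1,"dp":[0,0,0.0126],"turn":0},{"gripper":-1,"dp":[0,0,0],"turn":0}]' 60
python3 - <<'E'
from h import *
from station import readout
o=readout.get_obs();p,d=optics.read_camera("top")
import cv2;cv2.imwrite("pics/t2.png",cv2.resize(p[155:285,180:310],None,fx=4,fy=4))
Rm=R.from_quat(o["tcp_rot"]).as_matrix();print(o["tcp_pos"],Rm.T@(np.array([.5915,.1505,.292])-o["tcp_pos"])/.5)
E
```

```text
time: 3.9
tcp_pos: [0.5897, 0.1531, 0.2925]
tcp_rot: [0.663, 0.748, -0.0, -0.0]
ft_force: [0.2, -0.9, 0.2]
gripper_width: 0.0853
[0.58972854 0.15310964 0.29252742] [-0.00560669  0.00289122  0.00105441]
```

View pics/t2.png

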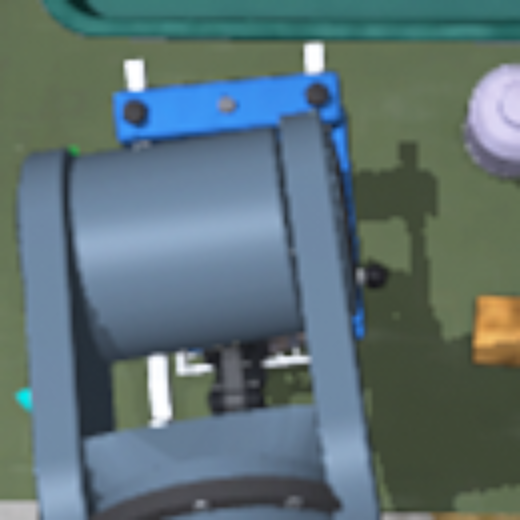

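The arm covers most of the scene, but the pose reads within 3 mm of the target. I'll trim that and close.

```bash
python3 -m creep '[{"gripper":-1,"dp":[-0.006,0.003,0.001],"turn":0},{"gripper":-1,"dp":[0,0,0],"turn":0},{"gripper":0,"dp":[0,0,0],"turn":0},{"gripper":0.3,"dp":[0,0,0],"turn":0},{"gripper":0.5,"dp":[0,0,0],"turn":0},{"gripper":1,"dp":[0,0,0],"turn":0},{"gripper":1,"dp":[0,0,0],"turn":0},{"gripper":1,"dp":[0,0,0],"turn":0},{"gripper":1,"dp":[0,0,0],"turn":0},{"gripper":1,"dp":[0,0,0],"turn":0}]' 60
python3 - <<'E'
from h import *
from station import readout
o=readout.get_obs();print(o["tcp_pos"],o["ft_force"],o["moment"],o["gripper_width"])
E
```

```text
time: 5.2
tcp_pos: [0.5917, 0.1503, 0.2923]
tcp_rot: [0.663, 0.748, 0.0, 0.0]
ft_force: [1.2, 0.6, 2.9]
gripper_width: 0.0153
[0.59167639 0.15025354 0.29229232] [1.18070704 0.59769718 2.88994299] [ 0.02883431 -0.09440695 -0.04300761] 0.015347937723840875
```

Gripped, with the jaws at 15.3 mm. Next I lift about 45 mm gently.

```bash
python3 -m creep '[{"gripper":1,"dp":[0,0,-0.004],"turn":0},{"gripper":1,"dp":[0,0,-0.01],"turn":0},{"gripper":1,"dp":[0,0,-0.014],"turn":0},{"gripper":1,"dp":[0,0,-0.014],"turn":0},{"gripper":1,"dp":[0,0,-0.014],"turn":0},{"gripper":1,"dp":[0,0,-0.014],"turn":0},{"gripper":1,"dp":[0,0,-0.012],"turn":0},{"gripper":1,"dp":[0,0,-0.008],"turn":0},{"gripper":1,"dp":[0,0,-0.004],"turn":0},{"gripper":1,"dp":[0,0,0],"turn":0}]'
python3 - <<'E'
from h import *
from station import readout
import cv2
o=readout.get_obs();print(o["tcp_pos"],o["ft_force"],o["moment"],o["gripper_width"])
p,d=optics.read_camera("wrist");cv2.imwrite("pics/w2.png",p)
E
```

```text
time: 6.45
tcp_pos: [0.5916, 0.1502, 0.3391]
tcp_rot: [0.663, 0.748, -0.0, -0.0]
ft_force: [-0.1, 0.1, -3.3]
gripper_width: 0.0151
[0.59157837 0.15021683 0.33907861] [-0.06197223  0.12292047 -3.26495485] [-0.02594476  0.0530038  -0.01289783] 0.015083719746422456
```

View pics/w2.png

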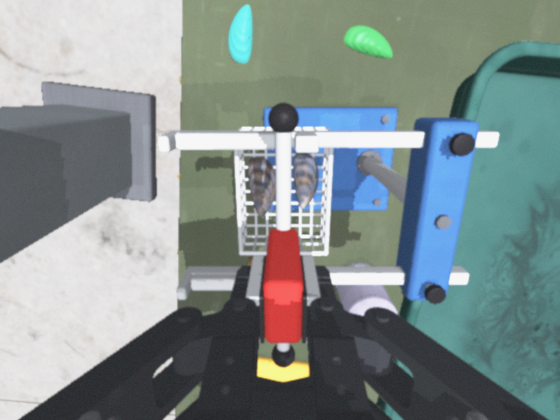

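The basket is lifted (weight about 3.3 N, less the preload) with both shells in it, at (262,185) and (305,180). Now I draw it outward 140 mm.

```bash
python3 -m creep '[{"gripper":1,"dp":[0,-0.01,0],"turn":0},{"gripper":1,"dp":[0,-0.025,0],"turn":0},{"gripper":1,"dp":[0,-0.035,0],"turn":0},{"gripper":1,"dp":[0,-0.035,0],"turn":0},{"gripper":1,"dp":[0,-0.035,0],"turn":0},{"gripper":1,"dp":[0,-0.035,0],"turn":0},{"gripper":1,"dp":[0,-0.035,0],"turn":0},{"gripper":1,"dp":[0,-0.035,0],"turn":0},{"gripper":1,"dp":[0,-0.025,0],"turn":0},{"gripper":1,"dp":[0,-0.012,0],"turn":0}]'
python3 - <<'E'
from h import *
from station import readout
o=readout.get_obs();Rm=R.from_quat(o["tcp_rot"]).as_matrix();print(o["tcp_pos"],np.degrees(np.arctan2(Rm[1,1],Rm[0,1])),o["ft_force"])
print(Rm.T@(np.array([.42,-.218,.339])-o["tcp_pos"])/.5)
E
```

```text
time: 7.75
tcp_pos: [0.4509, 0.1333, 0.3393]
tcp_rot: [0.663, 0.748, 0.0, 0.0]
ft_force: [-0.9, 0.4, -4.1]
gripper_width: 0.0153
[0.45085083 0.13325424 0.33926912] 6.891107500640389 [-0.87045274  0.40191286 -4.13064205]
[-6.90030409e-01 -1.45544988e-01  4.82687027e-04]
```

```bash
python3 -m creep '[{"gripper":1,"dp":[-0.01,-0.002,0],"turn":0},{"gripper":1,"dp":[-0.02,-0.004,0],"turn":0},{"gripper":1,"dp":[-0.03,-0.006,0],"turn":0},{"gripper":1,"dp":[-0.04,-0.008,0],"turn":0},{"gripper":1,"dp":[-0.04,-0.008,0],"turn":0},{"gripper":1,"dp":[-0.04,-0.008,0],"turn":0},{"gripper":1,"dp":[-0.04,-0.008,0],"turn":0},{"gripper":1,"dp":[-0.04,-0.009,0],"turn":0},{"gripper":1,"dp":[-0.04,-0.009,0],"turn":0},{"gripper":1,"dp":[-0.04,-0.009,0],"turn":0}]'
python3 -m creep '[{"gripper":1,"dp":[-0.04,-0.009,0],"turn":0},{"gripper":1,"dp":[-0.04,-0.009,0],"turn":0},{"gripper":1,"dp":[-0.04,-0.009,0],"turn":0},{"gripper":1,"dp":[-0.04,-0.009,0],"turn":0},{"gripper":1,"dp":[-0.04,-0.009,0],"turn":0},{"gripper":1,"dp":[-0.04,-0.009,0],"turn":0},{"gripper":1,"dp":[-0.04,-0.008,0],"turn":0},{"gripper":1,"dp":[-0.035,-0.006,0],"turn":0},{"gripper":1,"dp":[-0.022,-0.004,0],"turn":0},{"gripper":1,"dp":[-0.012,-0.002,0],"turn":0}]'
python3 -m creep '[{"gripper":1,"dp":[0,0,0],"turn":0},{"gripper":1,"dp":[0,0,0],"turn":0.008},{"gripper":1,"dp":[0,0,0],"turn":0.014},{"gripper":1,"dp":[0,0,0],"turn":0.018},{"gripper":1,"dp":[0,0,0],"turn":0.018},{"gripper":1,"dp":[0,0,0],"turn":0.018},{"gripper":1,"dp":[0,0,0],"turn":0.014},{"gripper":1,"dp":[0,0,0],"turn":0.008},{"gripper":1,"dp":[0,0,0],"turn":0.002},{"gripper":1,"dp":[0,0,0],"turn":0}]'
python3 - <<'E'
from h import *
from station import readout
import cv2
o=readout.get_obs();Rm=R.from_quat(o["tcp_rot"]).as_matrix();print(o["tcp_pos"],np.degrees(np.arctan2(Rm[1,1],Rm[0,1])),o["ft_force"])
p,d=optics.read_camera("wrist");cv2.imwrite("pics/w3.png",p);np.savez("pics/w3.npz",p=p,d=d,pos=o["tcp_pos"],rot=o["tcp_rot"])
p,d=optics.read_camera("top");cv2.imwrite("pics/t3.png",cv2.resize(p[165:305,340:480],None,fx=4.2,fy=4.2,interpolation=cv2.INTER_CUBIC))
np.savez("pics/t3.npz",p=p,d=d)
E
```

```text
time: 9.0
tcp_pos: [0.4365, -0.0412, 0.3391]
tcp_rot: [0.664, 0.748, -0.0, 0.0]
ft_force: [0.6, 0.2, -3.3]
gripper_width: 0.0152
time: 10.25
tcp_pos: [0.4208, -0.218, 0.339]
tcp_rot: [0.664, 0.748, -0.0, -0.0]
ft_force: [0.1, -0.2, -3.5]
gripper_width: 0.0154
time: 11.5
tcp_pos: [0.4209, -0.2174, 0.3391]
tcp_rot: [0.72, 0.694, 0.0, 0.0]
ft_force: [-0.2, 0.3, -3.2]
gripper_width: 0.0149
[ 0.42093682 -0.21738875  0.33910602] -2.1111449682861245 [-0.20571187  0.34196706 -3.15414091]
```

View pics/w3.png

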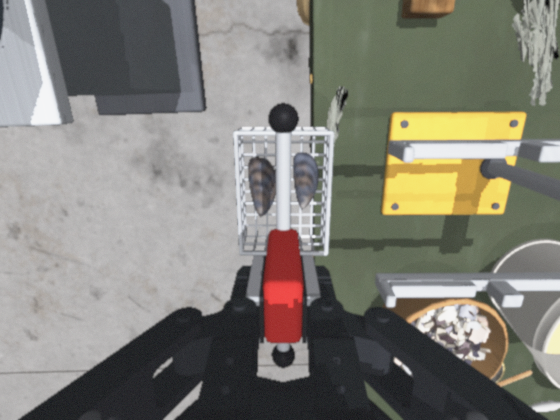

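View pics/t3.png

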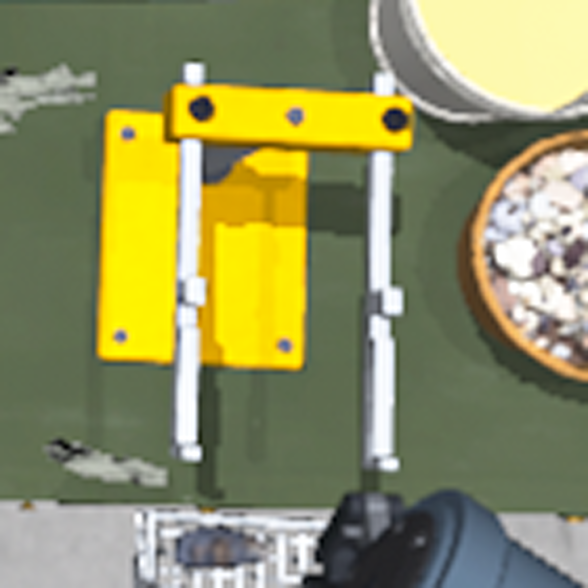

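Run:
```python
import cv2,numpy as np
p=np.load("pics/w3.npz")["p"]
cv2.imwrite("pics/w3c.png",cv2.resize(p[130:310,370:560],None,fx=3.3,fy=3.3,interpolation=cv2.INTER_CUBIC))
```

```text
(no output)
```

View pics/w3c.png

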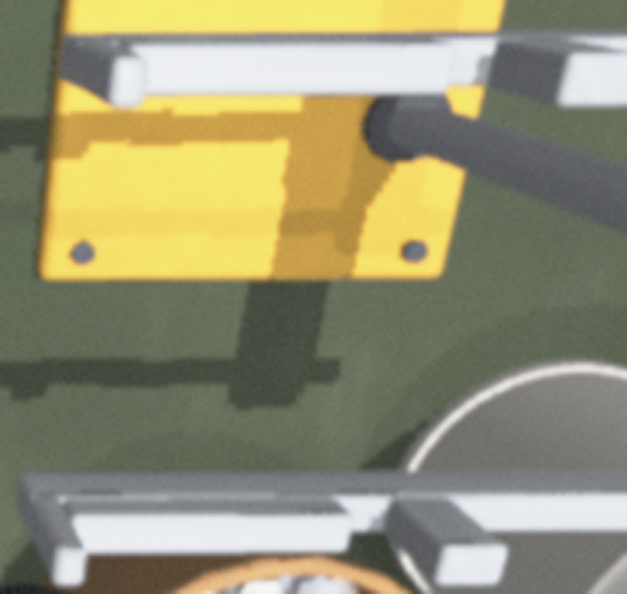

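Run:
```python
from h import *
f=np.load("pics/w3.npz")
W=lambda x,y,z=.216:wray(370+x/3.3-.35,130+y/3.3-.35,z,f["pos"],f["rot"])
a=W(127,78);b=W(69,565);print(a,b,(a+b)/2,np.linalg.norm(a-b),np.degrees(np.arctan2(-(a-b)[0],(a-b)[1])))
s=W(472,563);print(s,s-b,np.degrees(np.arctan2((s-b)[1],(s-b)[0])))
s=W(566,80);print("shoulder L outer edge",s,s-a)
```

```text
[ 0.49730673 -0.17008726  0.216     ] [ 0.49418232 -0.27429492  0.216     ] [ 0.49574452 -0.22219109  0.216     ] 0.10425448822791863 -1.7173588255345367
[ 0.58003552 -0.27698796  0.216     ] [ 0.0858532  -0.00269305  0.        ] -1.7966681527968347
shoulder L outer edge [ 0.57706781 -0.17343604  0.216     ] [ 0.07976109 -0.00334878  0.        ]
```

Tips from the wrist camera: midpoint (0.4957,−0.2222); from the top camera: (0.4941,−0.2203). They agree within 2 mm. Both shells are in the basket and it's level. I move in over the entry point next.

```bash
python3 -m creep '[{"gripper":1,"dp":[0,0.006,0],"turn":0},{"gripper":1,"dp":[-0.001,0.02,0],"turn":0},{"gripper":1,"dp":[0,0.03,0],"turn":0},{"gripper":1,"dp":[0,0.035,0],"turn":0},{"gripper":1,"dp":[-0.001,0.035,0],"turn":0},{"gripper":1,"dp":[0,0.035,0],"turn":0},{"gripper":1,"dp":[0,0.034,0],"turn":0},{"gripper":1,"dp":[0,0.022,0],"turn":0},{"gripper":1,"dp":[0,0.01,0],"turn":0},{"gripper":1,"dp":[0,0.003,0],"turn":0}]'
python3 -m creep '[{"gripper":1,"dp":[0,0,0.004],"turn":0},{"gripper":1,"dp":[0,0,0.008],"turn":0},{"gripper":1,"dp":[0,0,0.01],"turn":0},{"gripper":1,"dp":[0,0,0.01],"turn":0},{"gripper":1,"dp":[0,0,0.01],"turn":0},{"gripper":1,"dp":[0,0,0.01],"turn":0},{"gripper":1,"dp":[0,0,0.007],"turn":0},{"gripper":1,"dp":[0,0,0.004],"turn":0},{"gripper":1,"dp":[0,0,0],"turn":0},{"gripper":1,"dp":[0,0,0],"turn":0}]'
python3 - <<'E'
from h import *
from station import readout
import cv2
o=readout.get_obs();Rm=R.from_quat(o["tcp_rot"]).as_matrix();print(o["tcp_pos"],np.degrees(np.arctan2(Rm[1,1],Rm[0,1])),o["ft_force"],o["moment"])
p,d=optics.read_camera("wrist");cv2.imwrite("pics/w4.png",p);np.savez("pics/w4.npz",p=p,d=d,pos=o["tcp_pos"],rot=o["tcp_rot"])
p,d=optics.read_camera("side");cv2.imwrite("pics/s4.png",cv2.resize(p[165:365,215:375],None,fx=3,fy=3,interpolation=cv2.INTER_CUBIC))
E
```

```text
time: 12.85
tcp_pos: [0.5359, -0.2226, 0.339]
tcp_rot: [0.72, 0.694, -0.0, -0.0]
ft_force: [0.3, 0.3, -2.4]
gripper_width: 0.0154
time: 14.1
tcp_pos: [0.5359, -0.2227, 0.3078]
tcp_rot: [0.72, 0.694, 0.0, 0.0]
ft_force: [0.6, 0.6, -4.1]
gripper_width: 0.0151
[ 0.53586334 -0.22265856  0.30778861] -2.116859365826601 [ 0.64453683  0.56999377 -4.10917035] [-0.01308245  0.01049691  0.01040054]
```

View pics/w4.png

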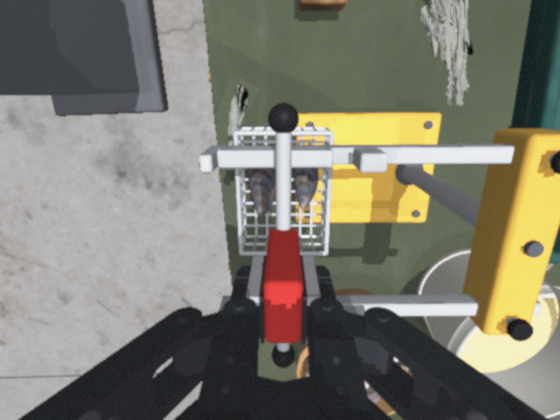

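View pics/s4.png

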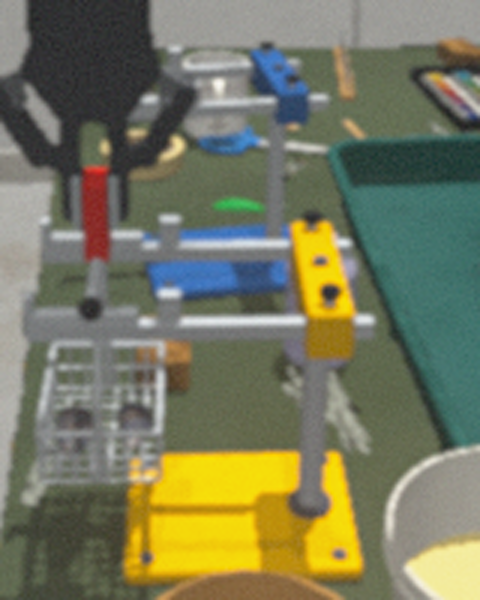

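The bar is over the flats between the tips and the shoulders, centred, with the shells in. I lower it to a light touch.

```bash
python3 -m creep '[{"gripper":1,"dp":[0,0,0.002],"turn":0},{"gripper":1,"dp":[0,0,0.003],"turn":0},{"gripper":1,"dp":[0,0,0.003],"turn":0},{"gripper":1,"dp":[0,0,0.002],"turn":0},{"gripper":1,"dp":[0,0,0.002],"turn":0},{"gripper":1,"dp":[0,0,0.001],"turn":0},{"gripper":1,"dp":[0,0,0],"turn":0},{"gripper":1,"dp":[0,0,0],"turn":0},{"gripper":1,"dp":[0,0,0],"turn":0},{"gripper":1,"dp":[0,0,0],"turn":0}]'
python3 -m creep '[{"gripper":1,"dp":[0,0,0.0006],"turn":0},{"gripper":1,"dp":[0,0,0],"turn":0},{"gripper":1,"dp":[0,0,0.0006],"turn":0},{"gripper":1,"dp":[0,0,0],"turn":0},{"gripper":1,"dp":[0,0,0],"turn":0},{"gripper":1,"dp":[0,0,0],"turn":0},{"gripper":1,"dp":[0,0,0],"turn":0},{"gripper":1,"dp":[0,0,0],"turn":0},{"gripper":1,"dp":[0,0,0],"turn":0},{"gripper":1,"dp":[0,0,0],"turn":0}]'
python3 -c "
from station import readout
o=readout.get_obs();print(o['tcp_pos'],o['ft_force'],o['moment'])"
```

```text
time: 15.45
tcp_pos: [0.5358, -0.2226, 0.3011]
tcp_rot: [0.72, 0.694, -0.0, 0.0]
ft_force: [-0.8, -0.5, -2.9]
gripper_width: 0.0154
time: 16.7
tcp_pos: [0.5358, -0.2227, 0.3005]
tcp_rot: [0.72, 0.694, -0.0, 0.0]
ft_force: [-0.3, 0.5, -3.1]
gripper_width: 0.0154
[ 0.5358098  -0.22265204  0.3004998 ] [-0.33912814  0.49846922 -3.14055746] [ 0.03808368 -0.02460257 -0.02534198]
```

```bash
python3 -m creep '[{"gripper":1,"dp":[0,0,0.0006],"turn":0},{"gripper":1,"dp":[0,0,0],"turn":0},{"gripper":1,"dp":[0,0,0.0006],"turn":0},{"gripper":1,"dp":[0,0,0],"turn":0},{"gripper":1,"dp":[0,0,0],"turn":0},{"gripper":1,"dp":[0,0,0],"turn":0},{"gripper":1,"dp":[0,0,0],"turn":0},{"gripper":1,"dp":[0,0,0],"turn":0},{"gripper":1,"dp":[0,0,0],"turn":0},{"gripper":1,"dp":[0,0,0],"turn":0}]'
python3 -c "
from station import readout
o=readout.get_obs();print(o['tcp_pos'],o['ft_force'],o['moment'])"
```

```text
time: 17.95
tcp_pos: [0.5359, -0.2226, 0.3002]
tcp_rot: [0.72, 0.694, 0.0, 0.0]
ft_force: [-2.6, 0.4, 5.7]
gripper_width: 0.0152
[ 0.5358804  -0.22264558  0.30020924] [-2.55177878  0.41888752  5.68135591] [ 0.2120985   0.47764809 -0.00451566]
```

Contact with the flats: Fz rose about 9 N with the TCP at z 0.3002. I ease off a little and slide inward slowly, stopping short of where I saw the notch.

```bash
python3 -m creep '[{"gripper":1,"dp":[0,0,-0.0005],"turn":0},{"gripper":1,"dp":[0,0.002,0],"turn":0},{"gripper":1,"dp":[0,0.004,0],"turn":0},{"gripper":1,"dp":[0,0.006,0],"turn":0},{"gripper":1,"dp":[0,0.008,0],"turn":0},{"gripper":1,"dp":[0,0.008,0],"turn":0},{"gripper":1,"dp":[0,0.008,0],"turn":0},{"gripper":1,"dp":[0,0.006,0],"turn":0},{"gripper":1,"dp":[0,0.004,0],"turn":0},{"gripper":1,"dp":[0,0.001,0],"turn":0}]'
python3 -c "
from station import readout
o=readout.get_obs();print(o['tcp_pos'],o['ft_force'],o['moment'])"
```

```text
time: 19.2
tcp_pos: [0.5588, -0.2236, 0.3002]
tcp_rot: [0.72, 0.694, -0.001, -0.001]
ft_force: [-7.4, 0.3, 6.6]
gripper_width: 0.0155
[ 0.55876415 -0.22363079  0.30020692] [-7.35307524  0.33280281  6.59445559] [ 0.01560224  1.44688076 -0.00690112]
```

```bash
python3 -m creep '[{"gripper":1,"dp":[0,0,-0.0005],"turn":0},{"gripper":1,"dp":[0,0,0],"turn":0},{"gripper":1,"dp":[0,0,0],"turn":0},{"gripper":1,"dp":[0,0.001,0],"turn":0},{"gripper":1,"dp":[0,0.001,0],"turn":0},{"gripper":1,"dp":[0,0.001,0],"turn":0},{"gripper":1,"dp":[0,0,0],"turn":0},{"gripper":1,"dp":[0,0,0],"turn":0},{"gripper":1,"dp":[0,0,0],"turn":0},{"gripper":1,"dp":[0,0,0],"turn":0}]'
python3 - <<'E'
from h import *
from station import readout
import cv2
o=readout.get_obs();print(o['tcp_pos'],o['ft_force'],o['moment'])
p,d=optics.read_camera("wrist");cv2.imwrite("pics/w5.png",cv2.resize(p[90:270,200:440],None,fx=3.3,fy=3.3,interpolation=cv2.INTER_CUBIC))
p,d=optics.read_camera("side");cv2.imwrite("pics/s5.png",cv2.resize(p[215:335,215:345],None,fx=5,fy=5,interpolation=cv2.INTER_CUBIC))
E
```

```text
time: 20.45
tcp_pos: [0.5604, -0.2237, 0.3002]
tcp_rot: [0.72, 0.694, -0.001, -0.001]
ft_force: [-4.7, -0.6, 3.7]
gripper_width: 0.0153
[ 0.56035576 -0.22367416  0.30022079] [-4.70493061 -0.58179127  3.70024742] [ 1.80812811e-04  1.04673786e+00 -2.29785611e-02]
```

View pics/w5.png

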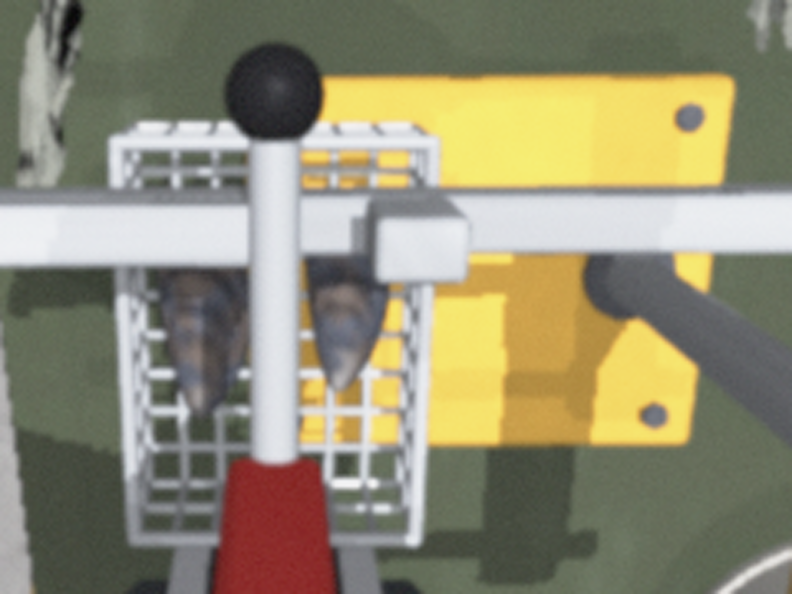

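View pics/s5.png

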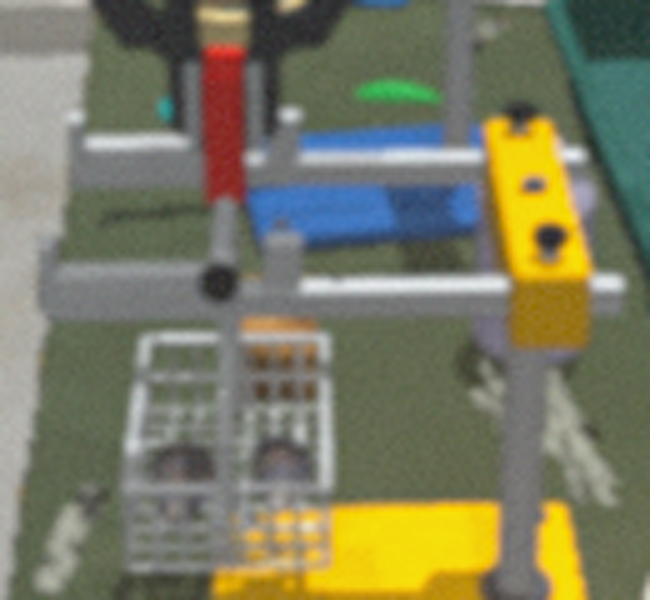

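The shoulders at crop (370,240) are still about 10 mm ahead of the bar. The −4.7 N along x is friction on the flats. I ease the press a little and slide on.

```bash
python3 -m creep '[{"gripper":1,"dp":[0,0,-0.0003],"turn":0},{"gripper":1,"dp":[0,0.001,0],"turn":0},{"gripper":1,"dp":[0,0.002,0],"turn":0},{"gripper":1,"dp":[0,0.002,0],"turn":0},{"gripper":1,"dp":[0,0.002,0],"turn":0},{"gripper":1,"dp":[0,0.002,0],"turn":0},{"gripper":1,"dp":[0,0.002,0],"turn":0},{"gripper":1,"dp":[0,0.001,0],"turn":0},{"gripper":1,"dp":[0,0,0],"turn":0},{"gripper":1,"dp":[0,0,0],"turn":0}]'
python3 -c "
from station import readout
o=readout.get_obs();print(o['tcp_pos'],o['ft_force'],o['moment'])"
```

```text
time: 21.8
tcp_pos: [0.5668, -0.2238, 0.3005]
tcp_rot: [0.72, 0.694, 0.0, 0.0]
ft_force: [-0.3, -0.6, -3.6]
gripper_width: 0.0152
[ 0.56677131 -0.22376206  0.30053485] [-0.30988975 -0.58867849 -3.63702086] [-0.03155875  0.00940386  0.00041354]
```

```bash
python3 -m creep '[{"gripper":1,"dp":[0,0.001,0],"turn":0},{"gripper":1,"dp":[0,0,0],"turn":0},{"gripper":1,"dp":[0,0.001,0],"turn":0},{"gripper":1,"dp":[0,0,0],"turn":0},{"gripper":1,"dp":[0,0.001,0],"turn":0},{"gripper":1,"dp":[0,0,0],"turn":0},{"gripper":1,"dp":[0,0,0],"turn":0},{"gripper":1,"dp":[0,0,0],"turn":0},{"gripper":1,"dp":[0,0,0],"turn":0},{"gripper":1,"dp":[0,0,0],"turn":0}]'
python3 -c "
from station import readout
o=readout.get_obs();print(o['tcp_pos'],o['ft_force'],o['moment'])"
```

```text
time: 23.05
tcp_pos: [0.5683, -0.2238, 0.3006]
tcp_rot: [0.72, 0.694, 0.0, 0.0]
ft_force: [-0.2, -0.4, -3.1]
gripper_width: 0.0153
[ 0.56830969 -0.22381869  0.30057184] [-0.18967288 -0.37095863 -3.08989982] [-0.01502446  0.01784894 -0.01743995]
```

```bash
python3 -m creep '[{"gripper":1,"dp":[0,0.001,0],"turn":0},{"gripper":1,"dp":[0,0,0],"turn":0},{"gripper":1,"dp":[0,0.001,0],"turn":0},{"gripper":1,"dp":[0,0,0],"turn":0},{"gripper":1,"dp":[0,0.001,0],"turn":0},{"gripper":1,"dp":[0,0,0],"turn":0},{"gripper":1,"dp":[0,0,0],"turn":0},{"gripper":1,"dp":[0,0,0],"turn":0},{"gripper":1,"dp":[0,0,0],"turn":0},{"gripper":1,"dp":[0,0,0],"turn":0}]'
python3 - <<'E'
from h import *
from station import readout
import cv2
o=readout.get_obs();print(o['tcp_pos'],o['ft_force'],o['moment'])
p,d=optics.read_camera("wrist");cv2.imwrite("pics/w6.png",cv2.resize(p[90:270,200:440],None,fx=3.3,fy=3.3,interpolation=cv2.INTER_CUBIC))
E
```

```text
time: 24.3
tcp_pos: [0.5698, -0.2239, 0.3006]
tcp_rot: [0.72, 0.694, 0.0, -0.0]
ft_force: [-0.6, -0.5, -3.3]
gripper_width: 0.0155
[ 0.56979204 -0.22385783  0.30055661] [-0.63773115 -0.48479549 -3.25541655] [ 0.02777387  0.04409778 -0.00790019]
```

View pics/w6.png

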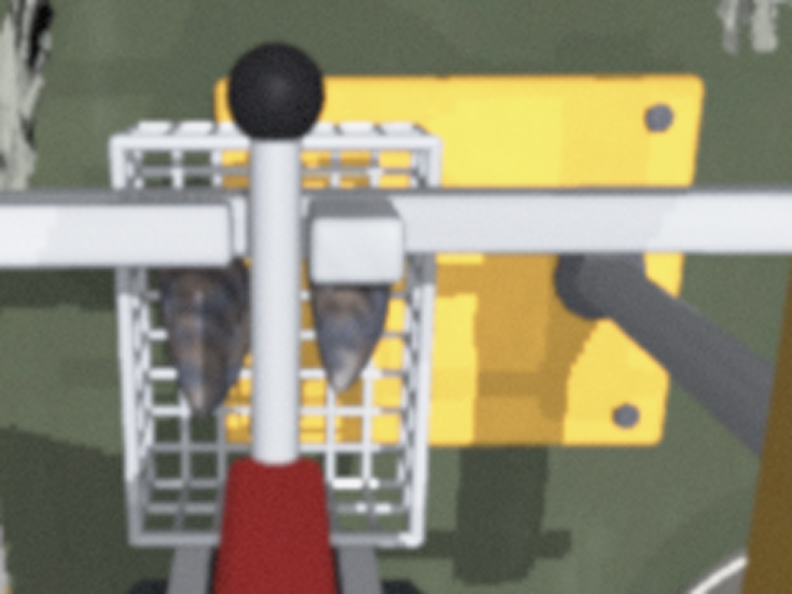

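The bar now stands over the notch: the notch edge is at crop x≈235, the shoulder at x≈310 and the bar at x≈275. I feel for the shoulder in 0.5 mm steps.

```bash
python3 -m creep '[{"gripper":1,"dp":[0,0.001,0],"turn":0},{"gripper":1,"dp":[0,0,0],"turn":0},{"gripper":1,"dp":[0,0.001,0],"turn":0},{"gripper":1,"dp":[0,0,0],"turn":0},{"gripper":1,"dp":[0,0,0],"turn":0},{"gripper":1,"dp":[0,0,0],"turn":0},{"gripper":1,"dp":[0,0,0],"turn":0},{"gripper":1,"dp":[0,0,0],"turn":0},{"gripper":1,"dp":[0,0,0],"turn":0},{"gripper":1,"dp":[0,0,0],"turn":0}]'
python3 -c "
from station import readout
o=readout.get_obs();print(o['tcp_pos'],o['ft_force'],o['moment'])"
```

```text
time: 25.6
tcp_pos: [0.5708, -0.2239, 0.3005]
tcp_rot: [0.72, 0.694, 0.0, -0.0]
ft_force: [-0.6, 0.6, -2.6]
gripper_width: 0.0151
[ 0.57078802 -0.2239212   0.30052502] [-0.56411506  0.60485935 -2.5646494 ] [-0.00496537 -0.06081553 -0.03243034]
```

```bash
python3 -m creep '[{"gripper":1,"dp":[0,0.001,0],"turn":0},{"gripper":1,"dp":[0,0,0],"turn":0},{"gripper":1,"dp":[0,0,0],"turn":0},{"gripper":1,"dp":[0,0.0006,0],"turn":0},{"gripper":1,"dp":[0,0,0],"turn":0},{"gripper":1,"dp":[0,0,0],"turn":0},{"gripper":1,"dp":[0,0,0],"turn":0},{"gripper":1,"dp":[0,0,0],"turn":0},{"gripper":1,"dp":[0,0,0],"turn":0},{"gripper":1,"dp":[0,0,0],"turn":0}]'
python3 -c "
from station import readout
o=readout.get_obs();print(o['tcp_pos'],o['ft_force'],o['moment'])"
```

```text
time: 26.85
tcp_pos: [0.5714, -0.2239, 0.3005]
tcp_rot: [0.72, 0.694, -0.0, -0.0]
ft_force: [-5.2, 0.1, -1.0]
gripper_width: 0.0155
[ 0.57139284 -0.22393609  0.300457  ] [-5.23557763  0.05584545 -0.95594196] [0.01023958 0.99472096 0.23836886]
```

Shoulder felt: Fx −5.2 N at TCP x 0.5714, so the notch centre is about 2 mm back. I back off 1.8 mm and lower.

```bash
python3 -m creep '[{"gripper":1,"dp":[0,-0.002,0],"turn":0},{"gripper":1,"dp":[0,-0.0016,0],"turn":0},{"gripper":1,"dp":[0,0,0.001],"turn":0},{"gripper":1,"dp":[0,0,0.002],"turn":0},{"gripper":1,"dp":[0,0,0.002],"turn":0},{"gripper":1,"dp":[0,0,0.002],"turn":0},{"gripper":1,"dp":[0,0,0.002],"turn":0},{"gripper":1,"dp":[0,0,0.001],"turn":0},{"gripper":1,"dp":[0,0,0],"turn":0},{"gripper":1,"dp":[0,0,0],"turn":0}]'
python3 -c "
from station import readout
o=readout.get_obs();print(o['tcp_pos'],o['ft_force'],o['moment'])"
```

```text
time: 28.1
tcp_pos: [0.5698, -0.2239, 0.2956]
tcp_rot: [0.72, 0.694, 0.0, 0.0]
ft_force: [0.0, -0.1, -3.5]
gripper_width: 0.0152
[ 0.56980584 -0.22388511  0.29559049] [ 0.03822346 -0.05680311 -3.52285477] [0.00125011 0.02008747 0.05222282]
```

The bar is 5 mm down into the notches with no contact force. It has about 3.4 mm to go.

```bash
python3 -m creep '[{"gripper":1,"dp":[0,0,0.001],"turn":0},{"gripper":1,"dp":[0,0,0.001],"turn":0},{"gripper":1,"dp":[0,0,0.001],"turn":0},{"gripper":1,"dp":[0,0,0.001],"turn":0},{"gripper":1,"dp":[0,0,0.001],"turn":0},{"gripper":1,"dp":[0,0,0],"turn":0},{"gripper":1,"dp":[0,0,0],"turn":0},{"gripper":1,"dp":[0,0,0],"turn":0},{"gripper":1,"dp":[0,0,0],"turn":0},{"gripper":1,"dp":[0,0,0],"turn":0}]'
python3 -m creep '[{"gripper":1,"dp":[0,0,0.0006],"turn":0},{"gripper":1,"dp":[0,0,0],"turn":0},{"gripper":1,"dp":[0,0,0.0006],"turn":0},{"gripper":1,"dp":[0,0,0],"turn":0},{"gripper":1,"dp":[0,0,0.0004],"turn":0},{"gripper":1,"dp":[0,0,0],"turn":0},{"gripper":1,"dp":[0,0,0],"turn":0},{"gripper":1,"dp":[0,0,0],"turn":0},{"gripper":1,"dp":[0,0,0],"turn":0},{"gripper":1,"dp":[0,0,0],"turn":0}]'
python3 -c "
from station import readout
o=readout.get_obs();print(o['tcp_pos'],o['ft_force'],o['moment'])"
```

```text
time: 29.35
tcp_pos: [0.5698, -0.2239, 0.293]
tcp_rot: [0.72, 0.694, -0.0, -0.0]
ft_force: [0.7, -0.5, -4.0]
gripper_width: 0.0157
time: 30.6
tcp_pos: [0.5698, -0.2239, 0.2924]
tcp_rot: [0.72, 0.694, 0.0, 0.0]
ft_force: [-0.3, 1.5, -0.6]
gripper_width: 0.0152
[ 0.56981829 -0.22389344  0.29235541] [-0.32862547  1.45467726 -0.60664307] [0.02603322 0.12379014 0.01803805]
```

Floor contact at TCP z 0.2924, as expected. I check by camera before letting go.

Run:
```python
from h import *
import cv2
p,d=optics.read_camera("wrist");a=cv2.resize(p[90:270,200:440],None,fx=2.4,fy=2.4,interpolation=cv2.INTER_CUBIC)
cv2.imwrite("pics/w7.png",a)
p,d=optics.read_camera("side");cv2.imwrite("pics/s7.png",cv2.resize(p[215:335,215:345],None,fx=5,fy=5,interpolation=cv2.INTER_CUBIC))
```

```text
(no output)
```

View pics/w7.png

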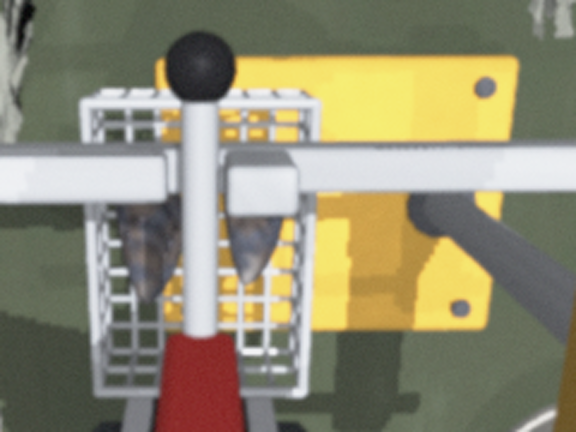

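View pics/s7.png

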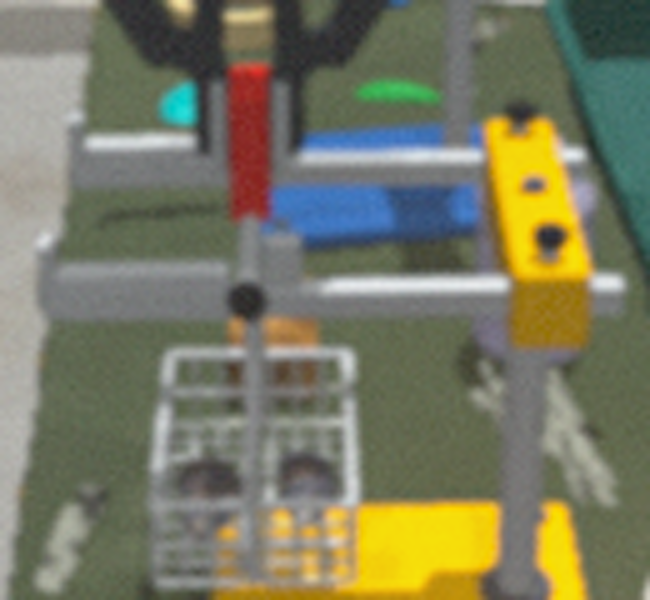

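The bar sits in the notches against the drop, level, with both shells in. Now I open slowly, wait, then rise.

```bash
python3 -m creep '[{"gripper":1,"dp":[0,0,0.0003],"turn":0},{"gripper":0.8,"dp":[0,0,0],"turn":0},{"gripper":0.65,"dp":[0,0,0],"turn":0},{"gripper":0.5,"dp":[0,0,0],"turn":0},{"gripper":0.3,"dp":[0,0,0],"turn":0},{"gripper":0.1,"dp":[0,0,0],"turn":0},{"gripper":-0.1,"dp":[0,0,0],"turn":0},{"gripper":-0.3,"dp":[0,0,0],"turn":0},{"gripper":-0.5,"dp":[0,0,0],"turn":0},{"gripper":-0.5,"dp":[0,0,0],"turn":0}]' 20
python3 - <<'E'
from h import *
from station import readout
import cv2
o=readout.get_obs();print(o['tcp_pos'],o['ft_force'],o['gripper_width'])
p,d=optics.read_camera("wrist");cv2.imwrite("pics/w8.png",p)
E
```

```text
time: 31.95
tcp_pos: [0.5698, -0.2239, 0.2921]
tcp_rot: [0.72, 0.694, 0.0, -0.0]
ft_force: [-0.4, 0.1, 0.1]
gripper_width: 0.064
[ 0.56979338 -0.22385004  0.29209333] [-0.38214394  0.06462292  0.12713213] 0.06399827658473538
```

View pics/w8.png

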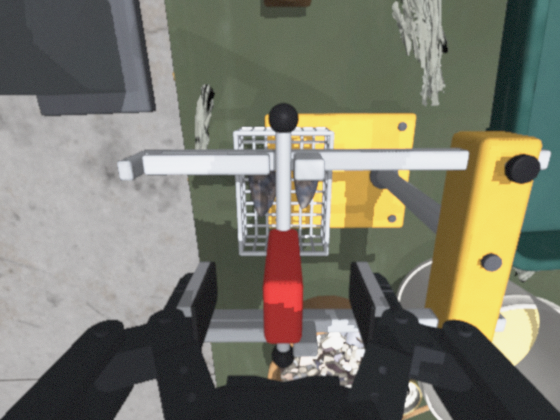

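Released. The fingers are clear on both sides at (200,300) and (375,300), and the basket hangs still. I rise 120 mm and draw back towards the base for a clear view.

```bash
python3 -m creep '[{"gripper":-0.5,"dp":[0,0,-0.01],"turn":0},{"gripper":-0.5,"dp":[0,0,-0.02],"turn":0},{"gripper":-0.5,"dp":[0,0,-0.03],"turn":0},{"gripper":-0.5,"dp":[0,0,-0.04],"turn":0},{"gripper":-0.5,"dp":[0,0,-0.04],"turn":0},{"gripper":-0.5,"dp":[0,0,-0.04],"turn":0},{"gripper":-0.5,"dp":[0,0,-0.04],"turn":0},{"gripper":-0.5,"dp":[0,0,-0.02],"turn":0},{"gripper":-0.5,"dp":[0,0,-0.01],"turn":0},{"gripper":-0.5,"dp":[0,0,0],"turn":0}]'
python3 -m creep '[{"gripper":-0.5,"dp":[0,-0.02,0],"turn":0},{"gripper":-0.5,"dp":[0,-0.05,0],"turn":0},{"gripper":-0.5,"dp":[0,-0.06,0],"turn":0},{"gripper":-0.5,"dp":[0,-0.06,0],"turn":0},{"gripper":-0.5,"dp":[0,-0.06,0],"turn":0},{"gripper":-0.5,"dp":[0,-0.04,0],"turn":0},{"gripper":-0.5,"dp":[0,-0.02,0],"turn":0},{"gripper":-0.5,"dp":[0,0,0],"turn":0},{"gripper":-0.5,"dp":[0,0,0],"turn":0},{"gripper":-0.5,"dp":[0,0,0],"turn":0}]'
python3 - <<'E'
from h import *
import cv2
p,d=optics.read_camera("top");cv2.imwrite("pics/t9.png",p);cv2.imwrite("pics/t9c.png",cv2.resize(p[165:285,350:480],None,fx=5,fy=5,interpolation=cv2.INTER_CUBIC))
def q(x,y,z): return ray("top",350+x/5-.4,165+y/5-.4,z)
p,d=optics.read_camera("side");cv2.imwrite("pics/s9.png",cv2.resize(p[165:365,215:375],None,fx=3,fy=3,interpolation=cv2.INTER_CUBIC))
E
```

```text
time: 33.25
tcp_pos: [0.5698, -0.2239, 0.417]
tcp_rot: [0.72, 0.694, -0.0, -0.0]
ft_force: [0.1, 0.5, -0.5]
gripper_width: 0.0641
time: 34.5
tcp_pos: [0.4153, -0.2182, 0.4169]
tcp_rot: [0.72, 0.694, -0.0, -0.0]
ft_force: [0.2, 0.6, -0.9]
gripper_width: 0.0642
```

View pics/t9.png

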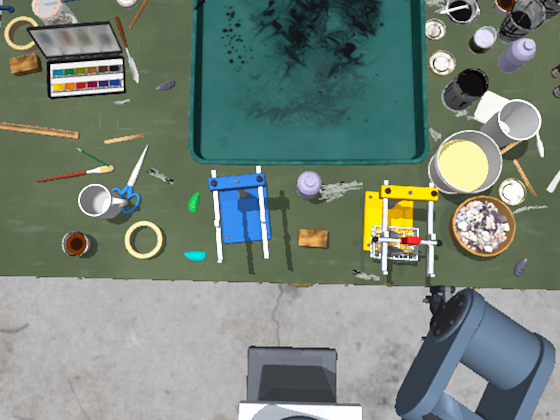

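View pics/t9c.png

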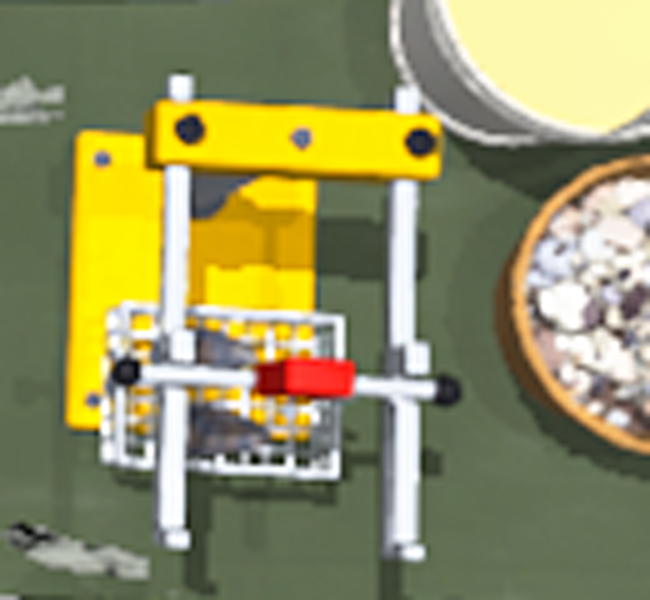

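View pics/s9.png

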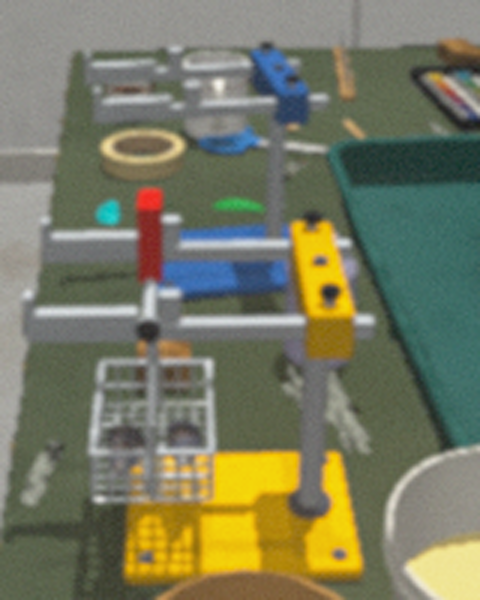

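The basket hangs upright in both yellow notches, with the balls at crop (127,371) and (448,390). Both shells are in it. The bottle (308,185), block (313,238), tape (144,240) and the green and turquoise shells are where they were. I'm handing in.

```bash
python3 -c "
from station import finish_job
print(finish_job())"
```

```text
the job is handed in; nothing more can be done
None
```

The basket is hanging on the yellow drying stand with both mussel shells in it. I handed the job in at about 35 s of the 70 s allowed; no verdict is reported.

**What I did:**
1. I gripped the red tab, lifted the basket 47 mm and drew it outward off the blue stand. It was carried level and never set down.
2. I lowered the crossbar onto the yellow arms and slid it inward.
3. I felt the shoulders, backed off 1.8 mm, lowered the bar 8 mm into the notches and let go.

**Forces on the stand:** Readings come only at the end of each move. The largest was about 10 N down on the flats, with 7 N of friction along them. The shoulder touch read about 5 N. All are under the 25 N limit.

**The slide:** I eased the downward press twice because friction on the flats was high. After that the bar carried almost no load, so it was lowered into the notches and did not drop in by itself.

**Last checks:** The side and top pictures show the basket upright, the bar in both notches and both shells inside. The bottle, block, tape and the green and turquoise look-alikes had not moved, and the gripper was clear of everything. The notch I felt was about 2 mm inward of where the cameras put it, within the stated calibration. No check failed.

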